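# Run a collet chuck's clamping nut home

### The job

An end mill has just been put in the collet chuck that sits leaning in the tightening fixture on the bench, and its slotted clamping nut is still loose. Screw that nut down clockwise, regripping as often as needed, until it stops fully home, then let go. Do not bump the brittle end mill, and leave the other things on the bench where they are.

Things in the scene. Friction and masses are not known exactly. Their poses are not given: they have to be found in the camera images.
- fixture: Tool-tightening fixture bolted to the bench: grey base plate 190 x 150 x 14 mm (x, y, z) and two cheeks holding a dark steel cup, 86 mm diameter, in which a steel collet chuck sits, leaning 30 degrees from vertical to the fixture's own +x side, away from the robot. Origin: centre of the base's underside, z up. The cup's mouth is centred at (-20, 0, 105) mm; the thread axis runs outward from there along (0.5, 0, 0.866).
- nut_mid (a point): Centre of the clamping nut, on the thread axis, midway between its faces; z points outward along the axis, x and y turn with the nut. Dark steel cylinder, 42 mm diameter, 20 mm high, six slots in its side; grip anywhere round the side, tool along the axis. 56 mm from the cup's mouth when home. Below it: nose 36 mm diameter down to 18 mm from the mouth (44 mm at its root), then flange 63.5 mm.
- clamp_nut (a joint): How far the nut is unscrewed, rad: 0 = fully home, a hard stop; starts at 8 to 11 (1.3 to 1.75 turns). Right-hand thread: turning clockwise, seen from outside looking down on the nut, lowers the value and moves the nut inward 1.5 mm per turn. Friction about 0.12 N m; it stays where it is left. At home a gap of 1 mm is left between the nut and the nose's shoulder, 3 to 4 mm at the start.
- cutter: Solid-carbide end mill, 10 mm diameter, fixed in the chuck on the thread axis; brittle, keep the gripper off it. Its tip is 86 mm outward from the cup's mouth: 20 mm beyond the nut's outer face when home, 17 mm when loosest. Origin: centre of the cup's mouth; z outward along the axis.
- rack: Grey holder rack, 120 x 190 mm and 98 mm high (x, y, z), fixed to the bench, with two finished tool holders standing upright in it, up to 185 mm above the bench. Origin: centre of the underside. Not part of the job.
- spray_can: Spray can, 52 mm diameter, 166 mm high, standing loose. Origin: centre of its foot.
- hook_spanner: Dark steel hook spanner lying loose and flat, 200 mm long, 8 mm thick, handle along its -x. Origin: the underside of the handle near the hook, 10 mm from that end of the handle.
- collet_box: Black box of spare collets, 120 x 160 mm, 40 mm high, standing loose. Origin: centre of its underside.
Not all that is in view belongs to the job. What is shaped like the fixture but purple or red is not meant.

How it is judged (in metres and radians):
At the end, for the whole second after the job is handed in: The clamping nut is within 0.15 rad (about 9 degrees) of its stop, and the spray can, hook spanner and collet box are within 30 mm of where they stood (value of joint clamp_nut below 0.15 rad and distance of each of spray_can, hook_spanner, collet_box from where it was at the start of the episode below 0.03 m); the robot touches nothing.
It fails at once if the end mill is struck or pushed with more than 5 N (contact force between cutter and anything else above 5 N).
It fails at once if the spray can is tipped (angle between spray_can's own z axis and vertical above 0.5 rad).
It fails at once if the holder rack is struck with more than 10 N (contact force between rack and anything else above 10 N).
It also fails if it takes over 72 s, if anything falls off the work surface, if the arm or the gripper's body presses on something with over 40 N, if the wrist force passes 120 N, or if a joint passes its speed limit or range.

### The arm

A 7-joint arm with a two-finger parallel gripper is mounted at the origin on the work surface. World frame = base frame: x ahead of the robot, y to its left, z up, the work surface at z = 0. Lengths are in mm, angles in rad, forces in N, time in s.
With the tool pointing down it reaches from about 425 to 875 mm from the base axis. Payload 4.7 kg.
Tool frame: the origin (TCP) lies where the fingers leave the gripper's body, on its centre line; the fingertips stand 73 mm ahead of it and the grasp point (between the pads) lies ahead of it (ctrl.pinch_z is the z of the grasp point in the tool frame, in mm); z points along the fingers, y is the line along which they close (so a half turn about z gives the same grasp; the last joint's range is limited). The gripper opens to 85 mm and grips with 20 to 120 N. Pads are 22 mm wide; open, the fingers measure 114 mm over their backs; the gripper's body (76 mm by 85 mm) begins 54 mm behind the grasp point. The pads swing forward as they close: fully open they stand 13 mm farther back than shut.
Start: joints at [1.166, 0.321, -0.07, 1.45, 0.023, 1.371, -0.057], TCP at [264.315, -593.847, 303.949] pointing down, gripper open.
Joint ranges: [-2.86, 2.86], [-0.3, 2.09], [-1.38, 1.24], [0.06, 2.45], [-1.56, 4.7], [0.09, 2.05], [-2.69, 2.69]. Speed limits (rad/s): [2.57, 2.57, 3.14, 3.14, 3.14, 3.14, 3.14].

### API

Orientations are given as a rotation vector (axis times angle).
In Python, from bench import monitor, optics, ticket, ctrl gives the robot as it stands.
- The arm moves only by the tool play_rows, never from a script. Its argument "motion" is a list of rows, each an object of numbers: "ax", "ay", "az": the turn, a rotation vector about the tool's x, y, z in rad; "dx", "dy", "dz": the shift along the tool's x, y, z in mm; "claw": the finger opening in mm, from 0 to 85.4. In form: [{"ax": .., "ay": .., "az": .., "dx": .., "dy": .., "dz": .., "claw": ..}, ...]. A call has 1 to 20 rows; each row is the pose to reach, as a shift and turn from the pose commanded when the call began, along the tool's axes at that moment; what a row does not reach only later rows make up. A row lasts 1/12 s, in which the tool goes at most 41.7 mm and 7.16 degrees, less where a joint would pass 70% of its speed; a pose out of reach is approached as far as the arm can. A call with a gripper value outside its range is refused whole. The fingers move at their own pace and stop on an object; "force" is the grip in N (left out, the last holds). Time passes only in rows, so rows that repeat a pose let the fingers close. It gives the time, the measured TCP pose, the force and the opening at its end, in the units of the state.
- monitor.read_state(): the state, without advancing time (a new reading comes with each control period).
- optics.grab_frame(name): name is "scene" or "top" or "wrist"; returns the picture (420x560x3 uint8, red, green, blue); there is no depth.
- optics.calibration(name): a dict with "vfov" (degrees; the focal length in pixels is half the picture's height over the tangent of half this angle, whatever the lens; pixels are square), "cx", "cy" (the principal point, pixels), "R" (3x3) and "t" (3): a world point X has camera coordinates R X + t; the wrist camera has in their place "tool_from_camera" (4x4, takes a point from camera to tool coordinates, whose origin is the TCP and whose axes are the flange's). Camera axes: x right, y down, z forward; pixel columns grow to the right and rows downward; lengths in mm; the calibration is good to about 2 mm. The wrist camera is an equidistant fisheye: a pixel r from the principal point sees the ray r / f radians off the axis. A picture is of the moment at which its call begins: read the wrist's pose just before it. calibration takes no time and is no camera call.
- ticket.close_job(): hands the job in, once; it reports no verdict.
Trained networks look in the newest picture that a camera, given by its name, has taken for a name from the list of things; names that differ only in an ending like _2 or _b are one class to them, and where a whole thing is asked for, a point or a joint stands for the part that bears it (a point fixed in the world has none). Each returns a list of dicts, best first, with "p" (0 to 1); they miss things now and then, are a little off and sometimes report something else, mostly with a low value. They report only what shows in the picture. A call takes as long as a camera call. They do not tell look-alikes from the thing itself.
- optics.spot_in(camera, target): "location" ([x, y, z] in mm, in world coordinates, good to about 4 mm: the middle of the surface that is visible of it).
- optics.landmark_of(camera, target): "location" ([x, y, z] in mm, in world coordinates, good to about 4 mm: a listed point, or the origin of a listed thing).
The state is a dict: "time": time; "joint_positions": joint angles; "dq": joint speeds; "joint_efforts": joint torques, N m; "eef_pos": TCP position; "eef_rot": TCP orientation; "wrist_force": force on the tool from outside, world axes, zero at the start; "wrist_torque": the same for the moment, N m; "opening": opening from 0.0 (shut) to 1.0 (fully open).
Only numpy, scipy, OpenCV 4.12 (cv2) and the standard library are available. Lean on these libraries where they do the work, as an engineer would, in place of code of your own. Each camera call takes 0.05 s, during which the arm holds its last target. There are 200 camera calls.

## Working session

There is one attempt and no reset: what is moved stays moved. The work goes in short steps, Python scripts to look and compute and a tool call to move; the robot and the scene stay as the last step left them, time stands still between calls to the robot, and variables do not carry over. Pictures are saved under pics/ and viewed, on a budget of 10 in all, crops included, one or two more only if the job needs it, and the job is handed in when it is done.

Besides the shell and the picture viewer there is one more tool, called after ">>>" as name([rows], argument=value, ...), one row to a line, values as JSON. play_rows: Moves the arm, as the interface text tells. Its arguments: {"type":"object","properties":{"motion":{"type":"array","items":{"type":"object","properties":{"ax":{"type":"number"},"ay":{"type":"number"},"az":{"type":"number"},"dx":{"type":"number"},"dy":{"type":"number"},"dz":{"type":"number"},"claw":{"type":"number"}}}},"force":{"type":"number"}},"required":["motion"]}

```bash
ls; mkdir -p pics; python3 - <<'E'
from bench import monitor, optics, ticket, ctrl
import cv2,numpy as np
print(ctrl.pinch_z, monitor.read_state())
ims=[]
for c in ["scene","top"]:
    im=optics.grab_frame(c); ims.append(im)
    cv2.imwrite(f"pics/{c}0.png",im[:,:,::-1])
    for t in ["fixture","nut_mid","cutter","rack","spray_can","hook_spanner","collet_box"]:
        print(c,t,[(np.round(d["location"]),round(d["p"],2)) for d in optics.landmark_of(c,t)])
    k=optics.calibration(c); print(k)
E
```

```text
pics
53.900000000000006 {'time': 0.0, 'joint_positions': array([ 1.16611803,  0.32178823, -0.07005403,  1.45168387,  0.02259323,
        1.37078838, -0.05692641]), 'dq': array([-0.00113052,  0.00100268, -0.00074679,  0.00010102,  0.00074999,
        0.00022466, -0.00085653]), 'joint_efforts': array([-1.42617591e-04, -4.93589616e+01, -3.82412402e-01, -3.14335907e+01,
        1.28664274e-02,  1.14597371e-02, -1.34367926e-05]), 'eef_pos': array([ 264.1021562 , -593.48797318,  302.84124606]), 'eef_rot': array([-3.07120576e+00, -6.52601334e-01,  7.69854701e-04]), 'wrist_force': array([ 0.27202305,  0.47278508, -0.19674964]), 'wrist_torque': array([ 0.03930729,  0.04520383, -0.03274137]), 'opening': 1.0031658696980517}
scene fixture [(array([ 315., -373.,   -2.]), 0.95), (array([ 446., -676.,   -6.]), 0.85), (array([ 734., -432.,   -1.]), 0.79), (array([ 541., -222.,   -0.]), 0.66)]
scene nut_mid [(array([ 551., -222.,  158.]), 0.68), (array([ 458., -678.,  149.]), 0.66), (array([ 743., -433.,  150.]), 0.6), (array([ 320., -377.,  149.]), 0.43)]
scene cutter []
scene rack [(array([465., 17
[... 639 characters left out ...]
nut_mid [(array([ 746., -428.,  153.]), 0.64), (array([ 552., -221.,  153.]), 0.6), (array([ 322., -373.,  152.]), 0.52), (array([ 455., -680.,  154.]), 0.41)]
top cutter []
top rack [(array([466., 174.,  -0.]), 0.62)]
top spray_can [(array([ 514., -432.,   -1.]), 0.77)]
top hook_spanner [(array([568., 450.,  -6.]), 0.87)]
top collet_box [(array([766.,  13.,  -0.]), 0.92)]
{'vfov': 48.763554469186246, 'cx': 285.7361109492006, 'cy': 209.9190109530149, 'R': array([[ 4.86579957e-03, -9.99988157e-01, -1.03327557e-04],
       [-9.75351797e-01, -4.72312772e-03, -2.20604994e-01],
       [ 2.20601894e-01,  1.17420041e-03, -9.75363228e-01]]), 't': array([ -94.61691756,  560.58446616, 1483.81200785])}
```

View pics/scene0.png

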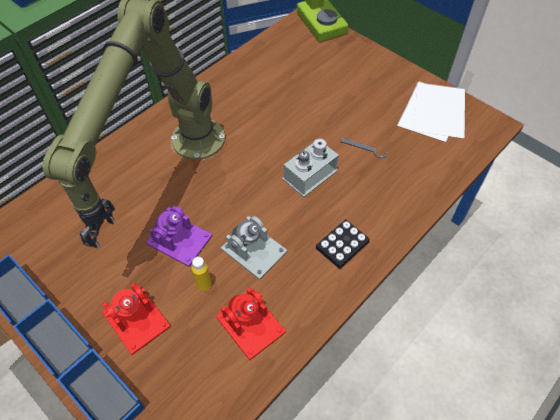

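View pics/top0.png

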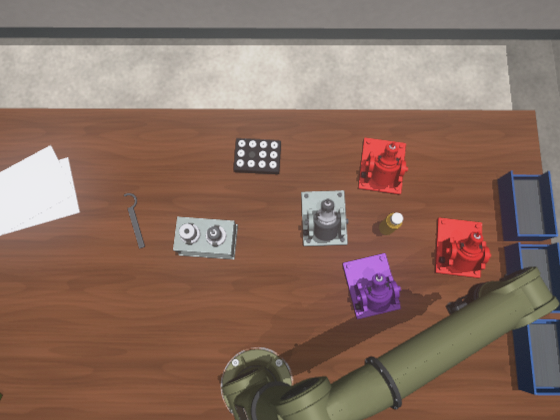

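The candidates in the scene view are grey (253,245), purple (180,235), red (137,315) and red (250,320). Only the grey one fits, since purple and red are excluded. I'll confirm it in an enlarged crop and get its yaw.

```bash
python3 - <<'E'
import cv2,numpy as np
a=cv2.imread("pics/scene0.png")[205:285,210:300]; b=cv2.imread("pics/top0.png")[180:260,290:365]
f=lambda x:cv2.resize(x,None,fx=4.8,fy=4.8,interpolation=cv2.INTER_CUBIC)
cv2.imwrite("pics/crop1.png",np.hstack([f(a),f(b)]))
import bench; from bench import ctrl
print([x for x in dir(ctrl) if x[0]!='_'], [x for x in dir(bench) if x[0]!='_'])
E
```

```text
['PlanningError', 'pinch_z'] ['ctrl', 'monitor', 'optics', 'ticket']
```

View pics/crop1.png

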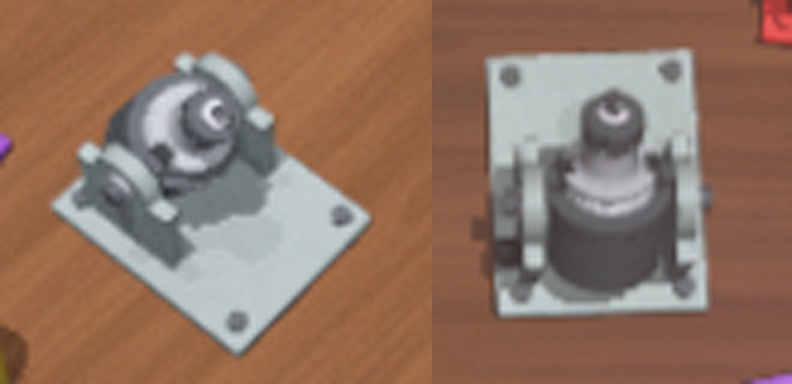

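The crop shows the grey fixture with nut, cutter and dark cup, which is the one meant. Its plate corners are clearly visible: top-view crop (488,59), (690,50), (708,306), (499,316). In the scene view they are (52,205), (370,217), (238,353).

```bash
cat > h.py <<'E'
import numpy as np
from scipy.optimize import least_squares
from scipy.spatial.transform import Rotation as Ro
from bench import monitor, optics
def proj(c,X):
    k=optics.calibration(c); f=210/np.tan(np.radians(k["vfov"]/2))
    p=np.atleast_2d(X)@np.array(k["R"]).T+k["t"]; return p[:,:2]/p[:,2:]*f+[k["cx"],k["cy"]]
def fixT(x,y,yaw): return Ro.from_euler('z',yaw),np.array([x,y,0])
E
python3 - <<'E'
from h import *
tp=(np.array([[488,59],[690,50],[708,306],[499,316]])-[432,0])/4.8+[290,180]
sc=np.array([[52,205],[370,217],[238,353]])/4.8+[210,205]
C=np.array([[95,75,14],[95,-75,14],[-95,-75,14],[-95,75,14.]])
def pr(v):
    R,t=fixT(*v); return R.apply(C)+t
def res(v,w=(1,1)):
    P=pr(v); return np.r_[w[0]*(proj("top",P)-tp).ravel(),w[1]*(proj("scene",P[[3,1,2]])-sc).ravel()]
for w in [(1,1),(1,0),(0,1)]:
    r=least_squares(res,[545,-220,0],x_scale=[10,10,.1],args=(w,)); print(w,r.x,np.round(r.fun,1))
E
```

```text
(1, 1) [ 5.64046833e+02 -2.15450460e+02  5.45634014e-01] [-12.9   8.  -18.3 -11.6   7.5 -19.2  13.7   1.2  17.3 -19.7  -6.8  23.
 -32.  -15.1]
(1, 0) [ 5.45282884e+02 -2.23994473e+02  4.56425328e-02] [-0.6 -0.5  0.4 -0.3  0.5  0.5 -0.2  0.2  0.  -0.  -0.   0.  -0.  -0. ]
(0, 1) [ 558.07566854 -213.72562849    1.52462112] [-0.   0.  -0.   0.   0.  -0.   0.  -0.   3.2  4.1  4.2 -4.7 -7.1  0.4]
```

```bash
python3 - <<'E'
from h import *
tp=(np.array([[488,59],[690,50],[708,306],[499,316]])-[432,0])/4.8+[290,180]
sc=np.array([[52,205],[370,217],[238,353]])/4.8+[210,205]
C=np.array([[95,75,14],[95,-75,14],[-95,-75,14],[-95,75,14.]])
def pr(v):
    R,t=fixT(*v); return R.apply(C)+t
def res(v,w=(1,1)):
    P=pr(v); return np.r_[w[0]*(proj("top",P)-tp).ravel(),w[1]*(proj("scene",P[[2,0,1]])-sc).ravel()]
for w in [(1,0),(0,1),(1,1)]:
    r=least_squares(res,[545,-220,0],x_scale=[10,10,.1],args=(w,)); print(w,r.x,np.round(r.fun,1))
R,t=fixT(*r.x)
m=R.apply([-20,0,105])+t; a=R.apply([.5,0,.866025])
print("mouth",m,"axis",a)
for s in (58,): print("nut",m+s*a)
s=monitor.read_state(); R0=Ro.from_rotvec(s["eef_rot"]); print(R0.as_matrix().round(3))
z=-a
# choose tool frames: tool rotated about z by phi
x0=R0.as_matrix()[:,0]
for name,y in (("ycross",np.cross(z,[1,0,0])),):
  y=y/np.linalg.norm(y)
  for sg in (1,-1):
    M=np.c_[np.cross(sg*y,z),sg*y,z]; 
    print(M.round(3).tolist(),(R0.inv()*Ro.from_matrix(M)).as_rotvec().round(3))
E
```

```text
(1, 0) [ 5.45282884e+02 -2.23994473e+02  4.56425328e-02] [-0.6 -0.5  0.4 -0.3  0.5  0.5 -0.2  0.2 -0.  -0.  -0.  -0.  -0.  -0. ]
(0, 1) [ 5.48347486e+02 -2.23602787e+02  3.85401311e-02] [-0.  -0.   0.  -0.   0.  -0.  -0.  -0.  -0.5 -0.1  0.5 -0.1 -0.   0.2]
(1, 1) [ 5.46422772e+02 -2.23847214e+02  4.45823199e-02] [-0.6 -0.8  0.3 -0.6  0.4  0.2 -0.3 -0.2 -0.9 -0.2  0.1 -0.6 -0.3 -0.1]
mouth [ 526.44264416 -224.73856516  105.        ] axis [0.49950319 0.02228378 0.866025  ]
nut [ 555.41382897 -223.44610613  155.22945   ]
[[ 0.914  0.407  0.   ]
 [ 0.407 -0.914 -0.   ]
 [-0.     0.    -1.   ]]
[[0.866, 0.0, -0.5], [-0.013, -1.0, -0.022], [-0.499, 0.026, -0.866]] [ 0.085 -0.521  0.416]
[[-0.866, -0.0, -0.5], [0.013, 1.0, -0.022], [0.499, -0.026, -0.866]] [ 0.713  0.116 -2.633]
```

```bash
cat >> h.py <<'E'
m0=np.array([526.4,-224.7,105.]); ax=np.array([.4995,.0223,.866])
def target(M,nutdist,pinch=54.,m=m0,a=ax,p0=None,R0=None):
    s=monitor.read_state(); p=np.array(s["eef_pos"]) if p0 is None else np.array(p0)
    R=Ro.from_rotvec(s["eef_rot"]) if R0 is None else R0
    T=m+(nutdist+pinch)*a
    return T,R.inv().apply(T-p),(R.inv()*Ro.from_matrix(M)).as_rotvec()
def toolM(phi,a=ax):
    z=-a; y=np.cross(z,[1,0,0]); y/=np.linalg.norm(y)
    return (Ro.from_matrix(np.c_[np.cross(y,z),y,z])*Ro.from_euler('z',phi)).as_matrix()
E
python3 - <<'E'
from h import *
T,d,r=target(toolM(0),58+120,p0=[264.3,-593.8,303.9]); print(T,d.round(1),r.round(3))
E
```

```text
[ 642.284  -219.5264  305.912 ] [ 497.5 -188.2   -2. ] [ 0.085 -0.521  0.416]
```

>>> play_rows([
  {"dx": 0, "dy": 0, "dz": -40, "claw": 85},
  {"dx": 100, "dy": -38, "dz": -60, "ax": 0.017, "ay": -0.104, "az": 0.083, "claw": 85},
  {"dx": 200, "dy": -75, "dz": -60, "ax": 0.034, "ay": -0.208, "az": 0.166, "claw": 85},
  {"dx": 300, "dy": -113, "dz": -50, "ax": 0.05, "ay": -0.31, "az": 0.25, "claw": 85},
  {"dx": 400, "dy": -150, "dz": -40, "ax": 0.068, "ay": -0.417, "az": 0.333, "claw": 85},
  {"dx": 497.5, "dy": -188.2, "dz": -2, "ax": 0.085, "ay": -0.521, "az": 0.416, "claw": 85},
  {"dx": 497.5, "dy": -188.2, "dz": -2, "ax": 0.085, "ay": -0.521, "az": 0.416, "claw": 85},
  {"dx": 497.5, "dy": -188.2, "dz": -2, "ax": 0.085, "ay": -0.521, "az": 0.416, "claw": 85},
  {"dx": 497.5, "dy": -188.2, "dz": -2, "ax": 0.085, "ay": -0.521, "az": 0.416, "claw": 85},
  {"dx": 497.5, "dy": -188.2, "dz": -2, "ax": 0.085, "ay": -0.521, "az": 0.416, "claw": 85},
  {"dx": 497.5, "dy": -188.2, "dz": -2, "ax": 0.085, "ay": -0.521, "az": 0.416, "claw": 85},
  {"dx": 497.5, "dy": -188.2, "dz": -2, "ax": 0.085, "ay": -0.521, "az": 0.416, "claw": 85},
  {"dx": 497.5, "dy": -188.2, "dz": -2, "ax": 0.085, "ay": -0.521, "az": 0.416, "claw": 85},
  {"dx": 497.5, "dy": -188.2, "dz": -2, "ax": 0.085, "ay": -0.521, "az": 0.416, "claw": 85},
  {"dx": 497.5, "dy": -188.2, "dz": -2, "ax": 0.085, "ay": -0.521, "az": 0.416, "claw": 85},
  {"dx": 497.5, "dy": -188.2, "dz": -2, "ax": 0.085, "ay": -0.521, "az": 0.416, "claw": 85},
], force=50)

```text
$.motion[0]: bad value
```

```bash
python3 - <<'E'
from h import *
import cv2
s=monitor.read_state(); print(s["time"],s["joint_positions"].round(2),s["eef_pos"].round(1),s["eef_rot"].round(3),s["opening"])
T,d,r=target(toolM(0),58+120); print("resid",d.round(1),r.round(3))
im=optics.grab_frame("wrist"); cv2.imwrite("pics/w1.png",im[:,:,::-1])
for t in ["nut_mid","fixture"]: print(t,[(np.round(x["location"],1),round(x["p"],2)) for x in optics.landmark_of("wrist",t)])
k=optics.calibration("wrist");f=210/np.tan(np.radians(k["vfov"]/2));print(f,k)
def wproj(X):
    R=Ro.from_rotvec(s["eef_rot"]); t=R.inv().apply(np.atleast_2d(X)-s["eef_pos"])
    H=np.linalg.inv(k["tool_from_camera"]); c=t@H[:3,:3].T+H[:3,3]
    th=np.arctan2(np.hypot(c[:,0],c[:,1]),c[:,2]); ph=np.arctan2(c[:,1],c[:,0])
    return np.c_[k["cx"]+f*th*np.cos(ph),k["cy"]+f*th*np.sin(ph)]
print("tip,nutouter",wproj([m0+86*ax,m0+68.5*ax,m0+18*ax]).round(1))
E
```

```text
0.8 [ 1.17  0.32 -0.07  1.45  0.02  1.37 -0.06] [ 264.3 -593.8  304. ] [ 3.073  0.653 -0.   ] 1.0015600103187228
resid [ 497.5 -188.2   -2. ] [ 0.085 -0.521  0.416]
nut_mid [(array([ 323.4, -372.9,  154.7]), 0.78), (array([ 453.2, -681.1,  157.1]), 0.71)]
fixture [(array([ 316.4, -375.4,   -2.3]), 0.76), (array([ 445.5, -675.7,    2.7]), 0.57)]
325.19226210127806 {'vfov': 65.70646984690485, 'cx': 274.9533896121676, 'cy': 207.31023668181868, 'tool_from_camera': array([[ 4.07059610e-04, -9.56443223e-01, -2.91918130e-01,
         7.41863860e+01],
       [ 9.99999815e-01,  2.57597577e-04,  5.50435421e-04,
         1.32047058e+00],
       [-4.51262826e-04, -2.91918300e-01,  9.56443152e-01,
        -6.92162711e+01],
       [ 0.00000000e+00,  0.00000000e+00,  0.00000000e+00,
         1.00000000e+00]])}
tip,nutouter [[  58.2 -190.3]
 [  60.1 -177.7]
 [  66.3 -142.6]]
```

View pics/w1.png

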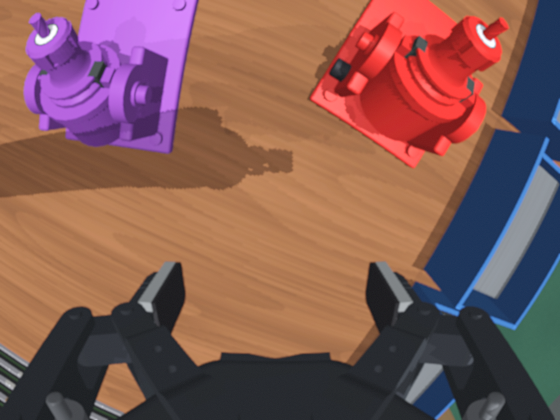

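The move was refused, apparently because row 0 lacked its turn fields. The picture still shows the start view, with the purple fixture at (100,90) and the red one at (420,80). I'm resending with all fields.

>>> play_rows([
  {"dx": 0, "dy": 0, "dz": -40, "ax": 0, "ay": 0, "az": 0, "claw": 85},
  {"dx": 100, "dy": -38, "dz": -60, "ax": 0.017, "ay": -0.104, "az": 0.083, "claw": 85},
  {"dx": 200, "dy": -75, "dz": -60, "ax": 0.034, "ay": -0.208, "az": 0.166, "claw": 85},
  {"dx": 300, "dy": -113, "dz": -50, "ax": 0.05, "ay": -0.31, "az": 0.25, "claw": 85},
  {"dx": 400, "dy": -150, "dz": -40, "ax": 0.068, "ay": -0.417, "az": 0.333, "claw": 85},
  {"dx": 497.5, "dy": -188.2, "dz": -2, "ax": 0.085, "ay": -0.521, "az": 0.416, "claw": 85},
  {"dx": 497.5, "dy": -188.2, "dz": -2, "ax": 0.085, "ay": -0.521, "az": 0.416, "claw": 85},
  {"dx": 497.5, "dy": -188.2, "dz": -2, "ax": 0.085, "ay": -0.521, "az": 0.416, "claw": 85},
  {"dx": 497.5, "dy": -188.2, "dz": -2, "ax": 0.085, "ay": -0.521, "az": 0.416, "claw": 85},
  {"dx": 497.5, "dy": -188.2, "dz": -2, "ax": 0.085, "ay": -0.521, "az": 0.416, "claw": 85},
  {"dx": 497.5, "dy": -188.2, "dz": -2, "ax": 0.085, "ay": -0.521, "az": 0.416, "claw": 85},
  {"dx": 497.5, "dy": -188.2, "dz": -2, "ax": 0.085, "ay": -0.521, "az": 0.416, "claw": 85},
  {"dx": 497.5, "dy": -188.2, "dz": -2, "ax": 0.085, "ay": -0.521, "az": 0.416, "claw": 85},
  {"dx": 497.5, "dy": -188.2, "dz": -2, "ax": 0.085, "ay": -0.521, "az": 0.416, "claw": 85},
  {"dx": 497.5, "dy": -188.2, "dz": -2, "ax": 0.085, "ay": -0.521, "az": 0.416, "claw": 85},
  {"dx": 497.5, "dy": -188.2, "dz": -2, "ax": 0.085, "ay": -0.521, "az": 0.416, "claw": 85},
], force=50)

```text
time: 2.28
eef_pos: [643.8, -216.4, 303.9]
eef_rot: [3.011, -0.001, -0.809]
wrist_force: [-0.4, -0.2, 0.4]
opening: 0.995
```

```bash
cat >> h.py <<'E'
def wproj(X,s):
    k=optics.calibration("wrist");f=210/np.tan(np.radians(k["vfov"]/2))
    R=Ro.from_rotvec(s["eef_rot"]); t=R.inv().apply(np.atleast_2d(X)-s["eef_pos"])
    H=np.linalg.inv(k["tool_from_camera"]); c=t@H[:3,:3].T+H[:3,3]
    th=np.arctan2(np.hypot(c[:,0],c[:,1]),c[:,2]); ph=np.arctan2(c[:,1],c[:,0])
    return np.c_[k["cx"]+f*th*np.cos(ph),k["cy"]+f*th*np.sin(ph)]
E
python3 - <<'E'
from h import *
import cv2
s=monitor.read_state(); print(s["time"],s["joint_positions"].round(2),s["eef_pos"].round(1),s["eef_rot"].round(3),s["opening"])
T,d,r=target(toolM(0),58+120); print("resid",d.round(1),r.round(3))
im=optics.grab_frame("wrist"); cv2.imwrite("pics/w2.png",im[:,:,::-1])
for t in ["nut_mid","fixture"]: print(t,[(np.round(x["location"],1),round(x["p"],2)) for x in optics.landmark_of("wrist",t)])
P=wproj([m0+86*ax,m0+68.5*ax,m0+18*ax],s);print("tip,nutouter",P.round(1))
im=im[:,:,::-1].copy()
th=np.linspace(0,2*np.pi,40); u=np.cross(ax,[0,1,0]);u/=np.linalg.norm(u);v=np.cross(ax,u)
for h,r in((86,5),(68.2,21),(18,31.75),(0,43)):
    q=wproj(m0+h*ax+r*(np.cos(th)[:,None]*u+np.sin(th)[:,None]*v),s)
    cv2.polylines(im,[q.round().astype(int)],True,(0,255,0),1)
cv2.imwrite("pics/w2o.png",im)
E
```

```text
2.2833 [ 0.33  0.72 -0.2   0.96  0.25  1.99 -1.39] [ 643.8 -216.4  303.9] [ 3.011e+00 -1.000e-03 -8.090e-01] 0.995247106476579
resid [-2.3  3.2 -0.9] [0.    0.002 0.006]
nut_mid [(array([ 555.7, -217.3,  157.5]), 0.77), (array([ 324.7, -373.9,  152.8]), 0.65)]
fixture [(array([ 441.7, -676.1,    1.4]), 0.74), (array([ 549. , -221.3,    2.8]), 0.68)]
tip,nutouter [[277.5 223.2]
 [277.3 215.3]
 [276.8 197.5]]
```

View pics/w2o.png

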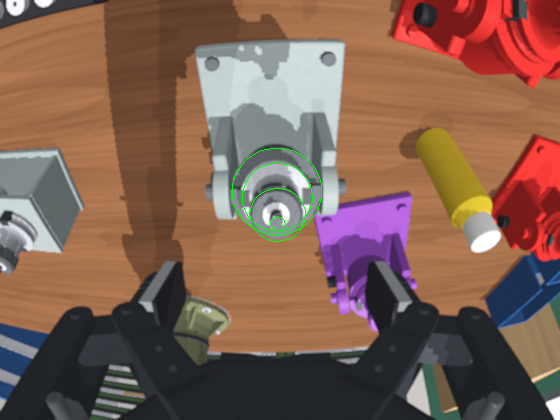

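The overlay (green circles, from the measured pose) lies almost exactly on the tip, nut, flange and cup at about (277,205). I'll enlarge it to check the offset.

```bash
python3 - <<'E'
import cv2,numpy as np
f=lambda x:cv2.resize(x[140:245,225:330],None,fx=3.8,fy=3.8,interpolation=cv2.INTER_CUBIC)
cv2.imwrite("pics/c2.png",np.hstack([f(cv2.imread("pics/w2.png")),f(cv2.imread("pics/w2o.png"))]))
E
```

```text
(no output)
```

View pics/c2.png

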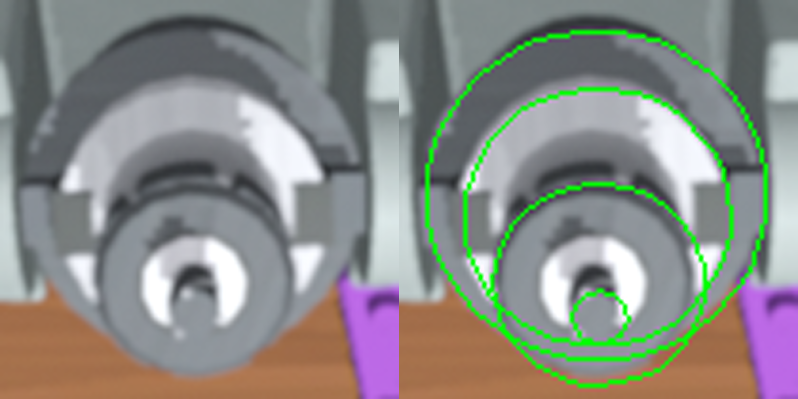

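The overlay is off by only about 1.8 px left and 1.5 px up, roughly 1 mm, at the nut. Comparing joint and tool angles, +az lowers q7. So I wind back to about az -3.9 here for a long clockwise stroke.

>>> play_rows([
  {"dx": -2, "dy": 2, "dz": -1, "ax": 0, "ay": 0, "az": -0.1, "claw": 85},
  {"dx": -2, "dy": 2, "dz": -1, "ax": 0, "ay": 0, "az": -0.2, "claw": 85},
  {"dx": -2, "dy": 2, "dz": -1, "ax": 0, "ay": 0, "az": -2.0, "claw": 85},
  {"dx": -2, "dy": 2, "dz": -1, "ax": 0, "ay": 0, "az": -2.0, "claw": 85},
  {"dx": -2, "dy": 2, "dz": -1, "ax": 0, "ay": 0, "az": -2.0, "claw": 85},
  {"dx": -2, "dy": 2, "dz": -1, "ax": 0, "ay": 0, "az": -2.0, "claw": 85},
  {"dx": -2, "dy": 2, "dz": -1, "ax": 0, "ay": 0, "az": -2.0, "claw": 85},
  {"dx": -2, "dy": 2, "dz": -1, "ax": 0, "ay": 0, "az": -2.0, "claw": 85},
  {"dx": -2, "dy": 2, "dz": -1, "ax": 0, "ay": 0, "az": -2.0, "claw": 85},
  {"dx": -2, "dy": 2, "dz": -1, "ax": 0, "ay": 0, "az": -2.0, "claw": 85},
  {"dx": -2, "dy": 2, "dz": -1, "ax": 0, "ay": 0, "az": -2.0, "claw": 85},
  {"dx": -2, "dy": 2, "dz": -1, "ax": 0, "ay": 0, "az": -2.0, "claw": 85},
  {"dx": -2, "dy": 2, "dz": -1, "ax": 0, "ay": 0, "az": -2.0, "claw": 85},
  {"dx": -2, "dy": 2, "dz": -1, "ax": 0, "ay": 0, "az": -2.0, "claw": 85},
  {"dx": -2, "dy": 2, "dz": -1, "ax": 0, "ay": 0, "az": -2.0, "claw": 85},
  {"dx": -2, "dy": 2, "dz": -1, "ax": 0, "ay": 0, "az": -2.0, "claw": 85},
  {"dx": -2, "dy": 2, "dz": -1, "ax": 0, "ay": 0, "az": -2.0, "claw": 85},
  {"dx": -2, "dy": 2, "dz": -1, "ax": 0, "ay": 0, "az": -2.0, "claw": 85},
  {"dx": -2, "dy": 2, "dz": -1, "ax": 0, "ay": 0, "az": -2.0, "claw": 85},
])

```text
time: 4.02
eef_pos: [640.3, -223.3, 308.6]
eef_rot: [-1.464, -2.251, 0.418]
wrist_force: [0.5, -0.3, 0.1]
opening: 0.994
```

```bash
cat >> h.py <<'E'
m1=m0+np.array([.8,1.0,-.4])
def st(tcpdist,m=None):
    s=monitor.read_state(); R=Ro.from_rotvec(s["eef_rot"])
    phi=(Ro.from_matrix(toolM(0)).inv()*R).as_euler('zyx')[0]
    T,d,r=target(toolM(phi),tcpdist,0,m=m1 if m is None else m)
    print("t",round(s["time"],2),"q",s["joint_positions"].round(2),"phi",round(phi,3),"open",round(s["opening"]*85.4,1),"\nto target tool d",d.round(1),"r",r.round(3),
     "F tool",R.inv().apply(s["wrist_force"]).round(1),"M",R.inv().apply(s["wrist_torque"]).round(2), "TCPdist",round(float((s["eef_pos"]-m1)@ax),1))
E
python3 -c "
from h import *
st(232)"
```

```text
t 4.02 q [ 0.5   0.76 -0.53  0.95  0.42  2.03  0.51] phi -1.995 open 84.9 
to target tool d [2.8 5.6 1.2] r [ 0. -0. -0.] F tool [-0.4  0.2 -0.3] M [-0.46 -0.19  0.01] TCPdist 233.2
```

>>> play_rows([
  {"dx": 3, "dy": 5, "dz": 0, "ax": 0, "ay": 0, "az": -0.1, "claw": 85},
  {"dx": 3, "dy": 5, "dz": 10, "ax": 0, "ay": 0, "az": -0.2, "claw": 85},
  {"dx": 3, "dy": 5, "dz": 20, "ax": 0, "ay": 0, "az": -1.8, "claw": 85},
  {"dx": 3, "dy": 5, "dz": 30, "ax": 0, "ay": 0, "az": -1.8, "claw": 85},
  {"dx": 3, "dy": 5, "dz": 40, "ax": 0, "ay": 0, "az": -1.8, "claw": 85},
  {"dx": 3, "dy": 5, "dz": 40, "ax": 0, "ay": 0, "az": -1.8, "claw": 85},
  {"dx": 3, "dy": 5, "dz": 40, "ax": 0, "ay": 0, "az": -1.8, "claw": 85},
  {"dx": 3, "dy": 5, "dz": 40, "ax": 0, "ay": 0, "az": -1.8, "claw": 85},
  {"dx": 3, "dy": 5, "dz": 40, "ax": 0, "ay": 0, "az": -1.8, "claw": 85},
  {"dx": 3, "dy": 5, "dz": 40, "ax": 0, "ay": 0, "az": -1.8, "claw": 85},
  {"dx": 3, "dy": 5, "dz": 40, "ax": 0, "ay": 0, "az": -1.8, "claw": 85},
  {"dx": 3, "dy": 5, "dz": 40, "ax": 0, "ay": 0, "az": -1.8, "claw": 85},
  {"dx": 3, "dy": 5, "dz": 40, "ax": 0, "ay": 0, "az": -1.8, "claw": 85},
  {"dx": 3, "dy": 5, "dz": 40, "ax": 0, "ay": 0, "az": -1.8, "claw": 85},
  {"dx": 3, "dy": 5, "dz": 40, "ax": 0, "ay": 0, "az": -1.8, "claw": 85},
  {"dx": 3, "dy": 5, "dz": 40, "ax": 0, "ay": 0, "az": -1.8, "claw": 85},
  {"dx": 3, "dy": 5, "dz": 40, "ax": 0, "ay": 0, "az": -1.8, "claw": 85},
  {"dx": 3, "dy": 5, "dz": 40, "ax": 0, "ay": 0, "az": -1.8, "claw": 85},
])

```text
time: 5.52
eef_pos: [623.7, -218.2, 271.6]
eef_rot: [0.837, -2.495, -0.194]
wrist_force: [-0.3, 0.1, -0.2]
opening: 0.993
```

```bash
python3 -c "
from h import *
st(160)"
```

```text
t 5.52 q [ 0.68  0.82 -0.86  1.06  0.59  2.01  2.17] phi 2.487 open 84.8 
to target tool d [ 0.9 -0.9 33. ] r [ 0. -0. -0.] F tool [0.1 0.2 0.3] M [ 0.27 -0.4   0.  ] TCPdist 193.0
```

>>> play_rows([
  {"dx": 0.9, "dy": -0.9, "dz": 20, "ax": 0, "ay": 0, "az": 0, "claw": 85},
  {"dx": 0.9, "dy": -0.9, "dz": 40, "ax": 0, "ay": 0, "az": 0, "claw": 85},
  {"dx": 0.9, "dy": -0.9, "dz": 55, "ax": 0, "ay": 0, "az": 0, "claw": 85},
  {"dx": 0.9, "dy": -0.9, "dz": 68, "ax": 0, "ay": 0, "az": 0, "claw": 85},
  {"dx": 0.9, "dy": -0.9, "dz": 78, "ax": 0, "ay": 0, "az": 0, "claw": 85},
  {"dx": 0.9, "dy": -0.9, "dz": 83, "ax": 0, "ay": 0, "az": 0, "claw": 85},
  {"dx": 0.9, "dy": -0.9, "dz": 83, "ax": 0, "ay": 0, "az": 0, "claw": 85},
  {"dx": 0.9, "dy": -0.9, "dz": 83, "ax": 0, "ay": 0, "az": 0, "claw": 85},
  {"dx": 0.9, "dy": -0.9, "dz": 83, "ax": 0, "ay": 0, "az": 0, "claw": 85},
])

```text
time: 6.27
eef_pos: [582.9, -220.6, 200.4]
eef_rot: [0.842, -2.494, -0.195]
wrist_force: [-1.1, -0.2, -0.4]
opening: 0.992
```

```bash
python3 - <<'E'
from h import *
import cv2
st(110)
im=optics.grab_frame("wrist")[:,:,::-1]; tp=optics.grab_frame("scene")[:,:,::-1]
cv2.imwrite("pics/w3.png",np.hstack([cv2.resize(im,(560,420)),cv2.resize(tp[190:270,215:265],(240,384)).copy() if 0 else cv2.resize(tp[190:270,230:275],(236,420),interpolation=cv2.INTER_CUBIC)]))
E
```

```text
t 6.27 q [ 0.77  0.8  -0.87  1.27  0.58  1.86  2.14] phi 2.484 open 84.7 
to target tool d [ 0.6 -0.3  0.9] r [-0.001  0.001 -0.   ] F tool [0.7 0.3 0.9] M [ 0.32 -0.43  0.  ] TCPdist 110.9
```

View pics/w3.png

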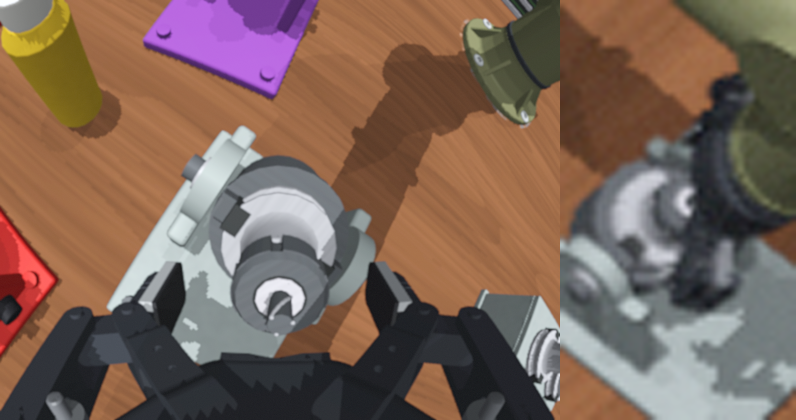

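```bash
python3 - <<'E'
from h import *
import cv2
s=monitor.read_state(); im=cv2.imread("pics/w3.png")[:,:560].copy()
th=np.linspace(0,2*np.pi,60); u=np.cross(ax,[0,1,0]);u/=np.linalg.norm(u);v=np.cross(ax,u)
for h,r in((86,5),(68.3,21),(18,31.75),(0,43)):
    q=wproj(m1+h*ax+r*(np.cos(th)[:,None]*u+np.sin(th)[:,None]*v),s)
    cv2.polylines(im,[(q*16).round().astype(int)],True,(0,255,0),1,shift=4)
cv2.imwrite("pics/c3.png",cv2.resize(im[140:350,180:390],None,fx=2.8,fy=2.8,interpolation=cv2.INTER_CUBIC))
E
```

```text
(no output)
```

View pics/c3.png

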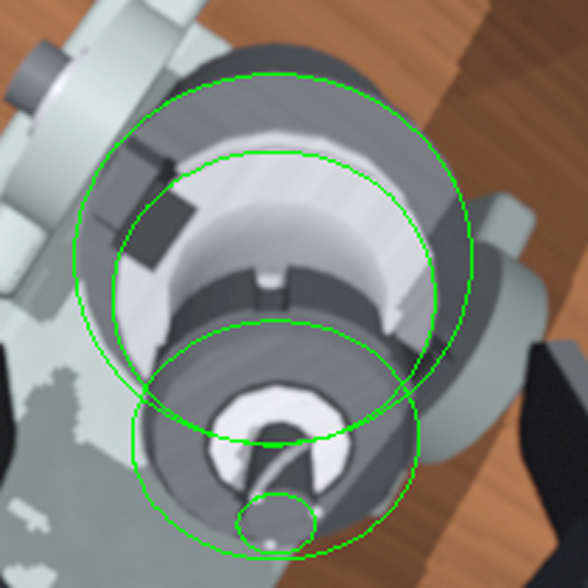

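The overlay agrees within about 1 mm. I'll nudge the tool and close on the nut.

>>> play_rows([
  {"dx": 1.3, "dy": 0.3, "dz": 1.5, "ax": 0, "ay": 0, "az": 0, "claw": 60},
  {"dx": 1.3, "dy": 0.3, "dz": 1.5, "ax": 0, "ay": 0, "az": 0, "claw": 50},
  {"dx": 1.3, "dy": 0.3, "dz": 1.5, "ax": 0, "ay": 0, "az": 0, "claw": 30},
  {"dx": 1.3, "dy": 0.3, "dz": 1.5, "ax": 0, "ay": 0, "az": 0, "claw": 30},
  {"dx": 1.3, "dy": 0.3, "dz": 1.5, "ax": 0, "ay": 0, "az": 0, "claw": 30},
  {"dx": 1.3, "dy": 0.3, "dz": 1.5, "ax": 0, "ay": 0, "az": 0, "claw": 30},
  {"dx": 1.3, "dy": 0.3, "dz": 1.5, "ax": 0, "ay": 0, "az": 0, "claw": 30},
  {"dx": 1.3, "dy": 0.3, "dz": 1.5, "ax": 0, "ay": 0, "az": 0, "claw": 30},
  {"dx": 1.3, "dy": 0.3, "dz": 1.5, "ax": 0, "ay": 0, "az": 0, "claw": 30},
], force=40)

```text
time: 7.12
eef_pos: [580.1, -220.2, 199.8]
eef_rot: [0.843, -2.491, -0.198]
wrist_force: [-2.5, 3.6, 5.9]
opening: 0.482
```

```bash
python3 -c "
from h import *
st(109)"
```

```text
t 7.12 q [ 0.77  0.8  -0.87  1.28  0.58  1.85  2.14] phi 2.482 open 41.2 
to target tool d [-0.8 -1.9 -0. ] r [ 0.002 -0.001  0.   ] F tool [ 2.   6.  -3.9] M [-1.   -0.06  0.01] TCPdist 109.0
```

>>> play_rows([
  {"dx": 0, "dy": 0.4, "dz": 0.0, "ax": 0, "ay": 0, "az": 0.06, "claw": 30},
  {"dx": 0, "dy": 0.4, "dz": 0.05, "ax": 0, "ay": 0, "az": 0.17, "claw": 30},
  {"dx": 0, "dy": 0.4, "dz": 0.1, "ax": 0, "ay": 0, "az": 0.29, "claw": 30},
  {"dx": 0, "dy": 0.4, "dz": 0.1, "ax": 0, "ay": 0, "az": 0.41, "claw": 30},
  {"dx": 0, "dy": 0.4, "dz": 0.13, "ax": 0, "ay": 0, "az": 0.53, "claw": 30},
  {"dx": 0, "dy": 0.4, "dz": 0.15, "ax": 0, "ay": 0, "az": 0.65, "claw": 30},
  {"dx": 0, "dy": 0.4, "dz": 0.18, "ax": 0, "ay": 0, "az": 0.77, "claw": 30},
  {"dx": 0, "dy": 0.4, "dz": 0.2, "ax": 0, "ay": 0, "az": 0.89, "claw": 30},
  {"dx": 0, "dy": 0.4, "dz": 0.24, "ax": 0, "ay": 0, "az": 1.0, "claw": 30},
  {"dx": 0, "dy": 0.4, "dz": 0.24, "ax": 0, "ay": 0, "az": 1.0, "claw": 30},
])

```text
time: 7.95
eef_pos: [579.9, -219.5, 199.7]
eef_rot: [-0.458, -2.584, 0.152]
wrist_force: [-2.5, 4.7, 5.1]
opening: 0.479
```

```bash
python3 -c "
from h import *
st(109)"
```

```text
t 7.95 q [ 0.67  0.72 -0.66  1.28  0.46  1.8   1.22] phi -2.798 open 40.9 
to target tool d [-2.3 -1.  -0.3] r [ 0.    -0.002  0.   ] F tool [ 6.1  2.7 -3.3] M [-0.84  0.75  0.17] TCPdist 108.7
```

>>> play_rows([
  {"dx": 0.4, "dy": 0, "dz": 0.0, "ax": 0, "ay": 0, "az": 0.06, "claw": 30},
  {"dx": 0.4, "dy": 0, "dz": 0.05, "ax": 0, "ay": 0, "az": 0.18, "claw": 30},
  {"dx": 0.4, "dy": 0, "dz": 0.07, "ax": 0, "ay": 0, "az": 0.3, "claw": 30},
  {"dx": 0.4, "dy": 0, "dz": 0.1, "ax": 0, "ay": 0, "az": 0.42, "claw": 30},
  {"dx": 0.4, "dy": 0, "dz": 0.13, "ax": 0, "ay": 0, "az": 0.54, "claw": 30},
  {"dx": 0.4, "dy": 0, "dz": 0.16, "ax": 0, "ay": 0, "az": 0.66, "claw": 30},
  {"dx": 0.4, "dy": 0, "dz": 0.19, "ax": 0, "ay": 0, "az": 0.78, "claw": 30},
  {"dx": 0.4, "dy": 0, "dz": 0.21, "ax": 0, "ay": 0, "az": 0.9, "claw": 30},
  {"dx": 0.4, "dy": 0, "dz": 0.24, "ax": 0, "ay": 0, "az": 1.02, "claw": 30},
  {"dx": 0.4, "dy": 0, "dz": 0.27, "ax": 0, "ay": 0, "az": 1.14, "claw": 30},
  {"dx": 0.4, "dy": 0, "dz": 0.3, "ax": 0, "ay": 0, "az": 1.26, "claw": 30},
  {"dx": 0.4, "dy": 0, "dz": 0.33, "ax": 0, "ay": 0, "az": 1.38, "claw": 30},
  {"dx": 0.4, "dy": 0, "dz": 0.36, "ax": 0, "ay": 0, "az": 1.5, "claw": 30},
  {"dx": 0.4, "dy": 0, "dz": 0.39, "ax": 0, "ay": 0, "az": 1.62, "claw": 30},
  {"dx": 0.4, "dy": 0, "dz": 0.41, "ax": 0, "ay": 0, "az": 1.74, "claw": 30},
  {"dx": 0.4, "dy": 0, "dz": 0.44, "ax": 0, "ay": 0, "az": 1.86, "claw": 30},
  {"dx": 0.4, "dy": 0, "dz": 0.47, "ax": 0, "ay": 0, "az": 1.98, "claw": 30},
  {"dx": 0.4, "dy": 0, "dz": 0.5, "ax": 0, "ay": 0, "az": 2.1, "claw": 30},
  {"dx": 0.4, "dy": 0, "dz": 0.52, "ax": 0, "ay": 0, "az": 2.2, "claw": 30},
  {"dx": 0.4, "dy": 0, "dz": 0.52, "ax": 0, "ay": 0, "az": 2.2, "claw": 30},
])

```text
time: 9.62
eef_pos: [580.6, -219.4, 198.7]
eef_rot: [-2.789, -0.854, 0.754]
wrist_force: [1.6, 4.8, 1.7]
opening: 0.48
```

```bash
python3 -c "
from h import *
st(108)"
```

```text
t 9.62 q [ 0.4   0.64 -0.23  1.3   0.25  1.73 -0.82] phi -0.601 open 41.0 
to target tool d [-0.4  2.   0.2] r [ 0.    -0.002 -0.   ] F tool [ 3.  -3.6 -2.3] M [0.41 1.07 0.1 ] TCPdist 108.2
```

>>> play_rows([
  {"dx": 0.2, "dy": -0.2, "dz": 0.0, "ax": 0, "ay": 0, "az": 0.06, "claw": 30},
  {"dx": 0.2, "dy": -0.2, "dz": 0.05, "ax": 0, "ay": 0, "az": 0.18, "claw": 30},
  {"dx": 0.2, "dy": -0.2, "dz": 0.07, "ax": 0, "ay": 0, "az": 0.3, "claw": 30},
  {"dx": 0.2, "dy": -0.2, "dz": 0.1, "ax": 0, "ay": 0, "az": 0.42, "claw": 30},
  {"dx": 0.2, "dy": -0.2, "dz": 0.13, "ax": 0, "ay": 0, "az": 0.54, "claw": 30},
  {"dx": 0.2, "dy": -0.2, "dz": 0.16, "ax": 0, "ay": 0, "az": 0.66, "claw": 30},
  {"dx": 0.2, "dy": -0.2, "dz": 0.19, "ax": 0, "ay": 0, "az": 0.78, "claw": 30},
  {"dx": 0.2, "dy": -0.2, "dz": 0.21, "ax": 0, "ay": 0, "az": 0.9, "claw": 30},
  {"dx": 0.2, "dy": -0.2, "dz": 0.24, "ax": 0, "ay": 0, "az": 1.02, "claw": 30},
  {"dx": 0.2, "dy": -0.2, "dz": 0.27, "ax": 0, "ay": 0, "az": 1.14, "claw": 30},
  {"dx": 0.2, "dy": -0.2, "dz": 0.3, "ax": 0, "ay": 0, "az": 1.26, "claw": 30},
  {"dx": 0.2, "dy": -0.2, "dz": 0.33, "ax": 0, "ay": 0, "az": 1.38, "claw": 30},
  {"dx": 0.2, "dy": -0.2, "dz": 0.36, "ax": 0, "ay": 0, "az": 1.5, "claw": 30},
  {"dx": 0.2, "dy": -0.2, "dz": 0.38, "ax": 0, "ay": 0, "az": 1.6, "claw": 30},
  {"dx": 0.2, "dy": -0.2, "dz": 0.38, "ax": 0, "ay": 0, "az": 1.6, "claw": 30},
])

```text
time: 10.87
eef_pos: [580.2, -220.3, 198.5]
eef_rot: [2.453, -1.348, -0.638]
wrist_force: [2.2, 2.3, 2.9]
opening: 0.482
```

```bash
python3 -c "
from h import *
st(108)"
```

```text
t 10.87 q [ 0.19  0.63  0.09  1.31  0.11  1.71 -2.31] phi 0.998 open 41.1 
to target tool d [ 1.3 -0.3 -0.2] r [-0.001 -0.001  0.   ] F tool [-1.6 -1.5 -3.7] M [ 0.87 -0.04  0.13] TCPdist 107.8
```

Smooth stroke: 4.8 rad turned with about 0.13 N m, which matches the thread friction. Now I open and wind back.

>>> play_rows([
  {"dx": 0, "dy": 0, "dz": 0, "ax": 0, "ay": 0, "az": 0, "claw": 65},
  {"dx": 0, "dy": 0, "dz": 0, "ax": 0, "ay": 0, "az": 0, "claw": 65},
  {"dx": 0, "dy": 0, "dz": 0, "ax": 0, "ay": 0, "az": 0, "claw": 65},
  {"dx": 0.5, "dy": 0, "dz": 0, "ax": 0, "ay": 0, "az": -0.1, "claw": 65},
  {"dx": 0.5, "dy": 0, "dz": 0, "ax": 0, "ay": 0, "az": -2.0, "claw": 65},
  {"dx": 0.5, "dy": 0, "dz": 0, "ax": 0, "ay": 0, "az": -2.0, "claw": 65},
  {"dx": 0.5, "dy": 0, "dz": 0, "ax": 0, "ay": 0, "az": -2.0, "claw": 65},
  {"dx": 0.5, "dy": 0, "dz": 0, "ax": 0, "ay": 0, "az": -2.0, "claw": 65},
  {"dx": 0.5, "dy": 0, "dz": 0, "ax": 0, "ay": 0, "az": -2.0, "claw": 65},
  {"dx": 0.5, "dy": 0, "dz": 0, "ax": 0, "ay": 0, "az": -2.0, "claw": 65},
  {"dx": 0.5, "dy": 0, "dz": 0, "ax": 0, "ay": 0, "az": -2.0, "claw": 65},
  {"dx": 0.5, "dy": 0, "dz": 0, "ax": 0, "ay": 0, "az": -2.0, "claw": 65},
  {"dx": 0.5, "dy": 0, "dz": 0, "ax": 0, "ay": 0, "az": -2.0, "claw": 65},
  {"dx": 0.5, "dy": 0, "dz": 0, "ax": 0, "ay": 0, "az": -2.0, "claw": 65},
  {"dx": 0.5, "dy": 0, "dz": 0, "ax": 0, "ay": 0, "az": -2.0, "claw": 65},
  {"dx": 0.5, "dy": 0, "dz": 0, "ax": 0, "ay": 0, "az": -2.0, "claw": 65},
  {"dx": 0.5, "dy": 0, "dz": 0, "ax": 0, "ay": 0, "az": -2.0, "claw": 65},
  {"dx": 0.5, "dy": 0, "dz": 0, "ax": 0, "ay": 0, "az": -2.0, "claw": 65},
  {"dx": 0.5, "dy": 0, "dz": 0, "ax": 0, "ay": 0, "az": -2.0, "claw": 65},
  {"dx": 0.5, "dy": 0, "dz": 0, "ax": 0, "ay": 0, "az": -2.0, "claw": 65},
])

```text
time: 12.53
eef_pos: [579.3, -221.9, 197.7]
eef_rot: [-2.487, -1.355, 0.683]
wrist_force: [-0.6, -0.1, 0.3]
opening: 0.761
```

>>> play_rows([
  {"dx": 0, "dy": 0, "dz": 0, "ax": 0, "ay": 0, "az": -2.5, "claw": 65},
  {"dx": 0, "dy": 0, "dz": 0, "ax": 0, "ay": 0, "az": -2.5, "claw": 65},
  {"dx": 0, "dy": 0, "dz": 0, "ax": 0, "ay": 0, "az": -2.5, "claw": 65},
  {"dx": 0, "dy": 0, "dz": 0, "ax": 0, "ay": 0, "az": -2.5, "claw": 65},
  {"dx": 0, "dy": 0, "dz": 0, "ax": 0, "ay": 0, "az": -2.5, "claw": 65},
  {"dx": 0, "dy": 0, "dz": 0, "ax": 0, "ay": 0, "az": -2.5, "claw": 65},
  {"dx": 0, "dy": 0, "dz": 0, "ax": 0, "ay": 0, "az": -2.5, "claw": 65},
  {"dx": 0, "dy": 0, "dz": 0, "ax": 0, "ay": 0, "az": -2.5, "claw": 65},
  {"dx": 0, "dy": 0, "dz": 0, "ax": 0, "ay": 0, "az": -2.5, "claw": 65},
  {"dx": 0, "dy": 0, "dz": 0, "ax": 0, "ay": 0, "az": -2.5, "claw": 65},
  {"dx": 0, "dy": 0, "dz": 0, "ax": 0, "ay": 0, "az": -2.5, "claw": 65},
  {"dx": 0, "dy": 0, "dz": 0, "ax": 0, "ay": 0, "az": -2.5, "claw": 65},
  {"dx": 0, "dy": 0, "dz": 0, "ax": 0, "ay": 0, "az": -2.5, "claw": 65},
  {"dx": 0, "dy": 0, "dz": 0, "ax": 0, "ay": 0, "az": -2.5, "claw": 65},
  {"dx": 0, "dy": 0, "dz": 0, "ax": 0, "ay": 0, "az": -2.5, "claw": 65},
  {"dx": 0, "dy": 0, "dz": 0, "ax": 0, "ay": 0, "az": -2.5, "claw": 65},
  {"dx": 0, "dy": 0, "dz": 0, "ax": 0, "ay": 0, "az": -2.5, "claw": 65},
  {"dx": 0, "dy": 0, "dz": 0, "ax": 0, "ay": 0, "az": -2.5, "claw": 65},
  {"dx": 0, "dy": 0, "dz": 0, "ax": 0, "ay": 0, "az": -2.5, "claw": 65},
  {"dx": 0, "dy": 0, "dz": 0, "ax": 0, "ay": 0, "az": -2.5, "claw": 65},
])

```text
time: 14.2
eef_pos: [579.4, -221.7, 197.8]
eef_rot: [0.463, -2.579, -0.093]
wrist_force: [0.7, 0.3, -0.1]
opening: 0.764
```

```bash
python3 -c "
from h import *
st(108)"
```

```text
t 14.2 q [ 0.74  0.77 -0.81  1.28  0.54  1.83  1.87] phi 2.779 open 65.3 
to target tool d [-1.4 -0.1 -1.1] r [ 0.    -0.001 -0.   ] F tool [-0.7  0.1 -0.3] M [ 0.12 -0.47 -0.02] TCPdist 106.9
```

>>> play_rows([
  {"dx": -0.9, "dy": 1.7, "dz": -0.5, "ax": 0, "ay": 0, "az": 0, "claw": 50},
  {"dx": -0.9, "dy": 1.7, "dz": -0.5, "ax": 0, "ay": 0, "az": 0, "claw": 45},
  {"dx": -0.9, "dy": 1.7, "dz": -0.5, "ax": 0, "ay": 0, "az": 0, "claw": 30},
  {"dx": -0.9, "dy": 1.7, "dz": -0.5, "ax": 0, "ay": 0, "az": 0, "claw": 30},
  {"dx": -0.9, "dy": 1.7, "dz": -0.5, "ax": 0, "ay": 0, "az": 0, "claw": 30},
  {"dx": -0.9, "dy": 1.7, "dz": -0.5, "ax": 0, "ay": 0, "az": 0, "claw": 30},
  {"dx": -0.9, "dy": 1.7, "dz": -0.5, "ax": 0, "ay": 0, "az": 0, "claw": 30},
  {"dx": -0.9, "dy": 1.7, "dz": -0.5, "ax": 0, "ay": 0, "az": 0, "claw": 30},
], force=40)

```text
time: 14.87
eef_pos: [580.3, -219.4, 198.4]
eef_rot: [0.457, -2.581, -0.091]
wrist_force: [2.1, -1.0, -0.8]
opening: 0.478
```

```bash
python3 -c "
from h import *
st(107)"
```

```text
t 14.87 q [ 0.74  0.77 -0.81  1.28  0.54  1.83  1.86] phi 2.784 open 40.8 
to target tool d [-0.2 -2.1  0.8] r [-0.  0.  0.] F tool [-1.7 -1.7 -0.4] M [ 0.57 -0.72  0.15] TCPdist 107.8
```

>>> play_rows([
  {"dx": 0, "dy": 0, "dz": 0.0, "ax": 0, "ay": 0, "az": 0.06, "claw": 30},
  {"dx": 0, "dy": 0, "dz": 0.05, "ax": 0, "ay": 0, "az": 0.18, "claw": 30},
  {"dx": 0, "dy": 0, "dz": 0.07, "ax": 0, "ay": 0, "az": 0.3, "claw": 30},
  {"dx": 0, "dy": 0, "dz": 0.1, "ax": 0, "ay": 0, "az": 0.42, "claw": 30},
  {"dx": 0, "dy": 0, "dz": 0.13, "ax": 0, "ay": 0, "az": 0.54, "claw": 30},
  {"dx": 0, "dy": 0, "dz": 0.16, "ax": 0, "ay": 0, "az": 0.66, "claw": 30},
  {"dx": 0, "dy": 0, "dz": 0.19, "ax": 0, "ay": 0, "az": 0.78, "claw": 30},
  {"dx": 0, "dy": 0, "dz": 0.21, "ax": 0, "ay": 0, "az": 0.9, "claw": 30},
  {"dx": 0, "dy": 0, "dz": 0.24, "ax": 0, "ay": 0, "az": 1.02, "claw": 30},
  {"dx": 0, "dy": 0, "dz": 0.27, "ax": 0, "ay": 0, "az": 1.14, "claw": 30},
  {"dx": 0, "dy": 0, "dz": 0.3, "ax": 0, "ay": 0, "az": 1.26, "claw": 30},
  {"dx": 0, "dy": 0, "dz": 0.33, "ax": 0, "ay": 0, "az": 1.38, "claw": 30},
  {"dx": 0, "dy": 0, "dz": 0.36, "ax": 0, "ay": 0, "az": 1.5, "claw": 30},
  {"dx": 0, "dy": 0, "dz": 0.39, "ax": 0, "ay": 0, "az": 1.62, "claw": 30},
  {"dx": 0, "dy": 0, "dz": 0.41, "ax": 0, "ay": 0, "az": 1.74, "claw": 30},
  {"dx": 0, "dy": 0, "dz": 0.44, "ax": 0, "ay": 0, "az": 1.86, "claw": 30},
  {"dx": 0, "dy": 0, "dz": 0.47, "ax": 0, "ay": 0, "az": 1.98, "claw": 30},
  {"dx": 0, "dy": 0, "dz": 0.5, "ax": 0, "ay": 0, "az": 2.1, "claw": 30},
  {"dx": 0, "dy": 0, "dz": 0.52, "ax": 0, "ay": 0, "az": 2.2, "claw": 30},
  {"dx": 0, "dy": 0, "dz": 0.52, "ax": 0, "ay": 0, "az": 2.2, "claw": 30},
])

```text
time: 16.53
eef_pos: [579.6, -220.0, 198.2]
eef_rot: [-2.223, -1.671, 0.617]
wrist_force: [1.3, -3.8, 0.1]
opening: 0.478
```

```bash
python3 -c "
from h import *
st(107)"
```

```text
t 16.53 q [ 0.48  0.66 -0.36  1.3   0.31  1.75 -0.17] phi -1.296 open 40.8 
to target tool d [-0.9  1.7  0.3] r [-0.001  0.002 -0.   ] F tool [-3.3  2.1 -0.7] M [-0.63 -0.44  0.13] TCPdist 107.3
```

>>> play_rows([
  {"dx": 0, "dy": 0, "dz": 0.0, "ax": 0, "ay": 0, "az": 0.06, "claw": 30},
  {"dx": 0, "dy": 0, "dz": 0.05, "ax": 0, "ay": 0, "az": 0.18, "claw": 30},
  {"dx": 0, "dy": 0, "dz": 0.07, "ax": 0, "ay": 0, "az": 0.3, "claw": 30},
  {"dx": 0, "dy": 0, "dz": 0.1, "ax": 0, "ay": 0, "az": 0.42, "claw": 30},
  {"dx": 0, "dy": 0, "dz": 0.13, "ax": 0, "ay": 0, "az": 0.54, "claw": 30},
  {"dx": 0, "dy": 0, "dz": 0.16, "ax": 0, "ay": 0, "az": 0.66, "claw": 30},
  {"dx": 0, "dy": 0, "dz": 0.19, "ax": 0, "ay": 0, "az": 0.78, "claw": 30},
  {"dx": 0, "dy": 0, "dz": 0.21, "ax": 0, "ay": 0, "az": 0.9, "claw": 30},
  {"dx": 0, "dy": 0, "dz": 0.24, "ax": 0, "ay": 0, "az": 1.02, "claw": 30},
  {"dx": 0, "dy": 0, "dz": 0.27, "ax": 0, "ay": 0, "az": 1.14, "claw": 30},
  {"dx": 0, "dy": 0, "dz": 0.27, "ax": 0, "ay": 0, "az": 1.2, "claw": 30},
])

```text
time: 17.45
eef_pos: [579.2, -219.6, 198.1]
eef_rot: [3.031, 0.137, -0.816]
wrist_force: [-1.4, -3.0, 1.8]
opening: 0.479
```

```bash
python3 -c "
from h import *
st(107)"
```

```text
t 17.45 q [ 0.33  0.63 -0.13  1.3   0.2   1.72 -1.29] phi -0.097 open 40.9 
to target tool d [1.5 1.8 0. ] r [ 0.     0.002 -0.   ] F tool [-2.4  2.8 -0.8] M [-0.55  0.17 -0.1 ] TCPdist 107.0
```

>>> play_rows([
  {"dx": 0, "dy": 0, "dz": 0.0, "ax": 0, "ay": 0, "az": 0.06, "claw": 30},
  {"dx": 0, "dy": 0, "dz": 0.05, "ax": 0, "ay": 0, "az": 0.15, "claw": 30},
  {"dx": 0, "dy": 0, "dz": 0.07, "ax": 0, "ay": 0, "az": 0.25, "claw": 30},
  {"dx": 0, "dy": 0, "dz": 0.08, "ax": 0, "ay": 0, "az": 0.35, "claw": 30},
])

```text
time: 17.78
eef_pos: [579.2, -219.5, 198.0]
eef_rot: [2.925, -0.381, -0.781]
wrist_force: [-1.0, -2.3, 0.2]
opening: 0.48
```

```bash
python3 -c "
from h import *
st(107)"
```

```text
t 17.78 q [ 0.29  0.63 -0.06  1.31  0.17  1.72 -1.62] phi 0.252 open 41.0 
to target tool d [ 2.   1.3 -0.1] r [ 0.     0.002 -0.   ] F tool [-0.3  2.5  0.4] M [-0.34  0.34 -0.12] TCPdist 106.9
```

>>> play_rows([
  {"dx": 0, "dy": 0, "dz": 0, "ax": 0, "ay": 0, "az": 0, "claw": 30},
])

```text
time: 17.87
eef_pos: [579.2, -219.5, 198.0]
eef_rot: [2.926, -0.379, -0.781]
wrist_force: [-1.4, -2.7, 1.3]
opening: 0.482
```

```bash
python3 -c "
from h import *
st(107)"
```

```text
t 17.87 q [ 0.29  0.63 -0.06  1.31  0.17  1.72 -1.61] phi 0.251 open 41.1 
to target tool d [ 2.   1.3 -0.1] r [ 0.001  0.002 -0.   ] F tool [-1.1  3.1 -0.4] M [-0.41  0.29  0.05] TCPdist 106.9
```

While moving the reaction is -0.12 N m (pure friction), so it is not home yet after 8.55 rad.

>>> play_rows([
  {"dx": 0, "dy": 0, "dz": 0.0, "ax": 0, "ay": 0, "az": 0.06, "claw": 30},
  {"dx": 0, "dy": 0, "dz": 0.05, "ax": 0, "ay": 0, "az": 0.16, "claw": 30},
  {"dx": 0, "dy": 0, "dz": 0.07, "ax": 0, "ay": 0, "az": 0.26, "claw": 30},
  {"dx": 0, "dy": 0, "dz": 0.09, "ax": 0, "ay": 0, "az": 0.36, "claw": 30},
  {"dx": 0, "dy": 0, "dz": 0.11, "ax": 0, "ay": 0, "az": 0.45, "claw": 30},
])

```text
time: 18.28
eef_pos: [579.2, -219.3, 197.8]
eef_rot: [2.678, -0.988, -0.707]
wrist_force: [-0.3, -2.3, 2.6]
opening: 0.481
```

```bash
python3 -c "
from h import *
st(107)"
```

```text
t 18.28 q [ 0.23  0.62  0.03  1.31  0.13  1.71 -2.03] phi 0.7 open 41.1 
to target tool d [ 2.5  0.5 -0.2] r [0.001 0.001 0.   ] F tool [ 0.4  2.8 -2.1] M [-0.22  0.48 -0.12] TCPdist 106.8
```

>>> play_rows([
  {"dx": 0, "dy": 0, "dz": 0.0, "ax": 0, "ay": 0, "az": 0.1, "claw": 30},
  {"dx": 0, "dy": 0, "dz": 0.05, "ax": 0, "ay": 0, "az": 0.2, "claw": 30},
  {"dx": 0, "dy": 0, "dz": 0.07, "ax": 0, "ay": 0, "az": 0.3, "claw": 30},
  {"dx": 0, "dy": 0, "dz": 0.09, "ax": 0, "ay": 0, "az": 0.4, "claw": 30},
])

```text
time: 18.62
eef_pos: [579.3, -219.2, 197.7]
eef_rot: [2.366, -1.461, -0.618]
wrist_force: [-1.2, -2.1, 1.0]
opening: 0.478
```

```bash
python3 -c "
from h import *
st(107)"
```

```text
t 18.62 q [ 0.18  0.63  0.11  1.31  0.1   1.7  -2.4 ] phi 1.1 open 40.9 
to target tool d [ 2.5 -0.3 -0.3] r [0.001 0.001 0.   ] F tool [ 1.2  2.3 -0.2] M [-0.04  0.5  -0.12] TCPdist 106.7
```

9.4 rad turned and still only friction, so I regrip once more.

>>> play_rows([
  {"dx": 0, "dy": 0, "dz": 0, "ax": 0, "ay": 0, "az": 0, "claw": 62},
  {"dx": 0, "dy": 0, "dz": 0, "ax": 0, "ay": 0, "az": 0, "claw": 62},
  {"dx": 0, "dy": 0, "dz": 0, "ax": 0, "ay": 0, "az": 0, "claw": 62},
  {"dx": 0, "dy": 0, "dz": 0, "ax": 0, "ay": 0, "az": -2.1, "claw": 62},
  {"dx": 0, "dy": 0, "dz": 0, "ax": 0, "ay": 0, "az": -2.1, "claw": 62},
  {"dx": 0, "dy": 0, "dz": 0, "ax": 0, "ay": 0, "az": -2.1, "claw": 62},
  {"dx": 0, "dy": 0, "dz": 0, "ax": 0, "ay": 0, "az": -2.1, "claw": 62},
  {"dx": 0, "dy": 0, "dz": 0, "ax": 0, "ay": 0, "az": -2.1, "claw": 62},
  {"dx": 0, "dy": 0, "dz": 0, "ax": 0, "ay": 0, "az": -2.1, "claw": 62},
  {"dx": 0, "dy": 0, "dz": 0, "ax": 0, "ay": 0, "az": -2.1, "claw": 62},
  {"dx": 0, "dy": 0, "dz": 0, "ax": 0, "ay": 0, "az": -2.1, "claw": 62},
  {"dx": 0, "dy": 0, "dz": 0, "ax": 0, "ay": 0, "az": -2.1, "claw": 62},
  {"dx": 0, "dy": 0, "dz": 0, "ax": 0, "ay": 0, "az": -2.1, "claw": 62},
  {"dx": 0, "dy": 0, "dz": 0, "ax": 0, "ay": 0, "az": -2.1, "claw": 62},
  {"dx": 0, "dy": 0, "dz": 0, "ax": 0, "ay": 0, "az": -2.1, "claw": 62},
  {"dx": 0, "dy": 0, "dz": 0, "ax": 0, "ay": 0, "az": -2.1, "claw": 62},
  {"dx": 0, "dy": 0, "dz": 0, "ax": 0, "ay": 0, "az": -2.1, "claw": 62},
  {"dx": 0, "dy": 0, "dz": 0, "ax": 0, "ay": 0, "az": -2.1, "claw": 62},
  {"dx": 0, "dy": 0, "dz": 0, "ax": 0, "ay": 0, "az": -2.1, "claw": 62},
  {"dx": 0, "dy": 0, "dz": 0, "ax": 0, "ay": 0, "az": -2.1, "claw": 62},
])

```text
time: 20.28
eef_pos: [579.6, -218.8, 197.4]
eef_rot: [-2.483, -1.361, 0.68]
wrist_force: [-0.3, 1.2, 0.1]
opening: 0.722
```

```bash
python3 -c "
from h import *
st(107,m1+[-.8,1.5,.5])"
```

```text
t 20.28 q [ 0.45  0.65 -0.31  1.3   0.28  1.74 -0.44] phi -1.01 open 61.6 
to target tool d [-0.9  0.6 -0.4] r [-0.001 -0.001  0.   ] F tool [ 0.8 -0.9  0. ] M [-0.42  0.33 -0.01] TCPdist 106.7
```

>>> play_rows([
  {"dx": -0.7, "dy": 0.5, "dz": 0, "ax": 0, "ay": 0, "az": 0, "claw": 50},
  {"dx": -0.7, "dy": 0.5, "dz": 0, "ax": 0, "ay": 0, "az": 0, "claw": 45},
  {"dx": -0.7, "dy": 0.5, "dz": 0, "ax": 0, "ay": 0, "az": 0, "claw": 30},
  {"dx": -0.7, "dy": 0.5, "dz": 0, "ax": 0, "ay": 0, "az": 0, "claw": 30},
  {"dx": -0.7, "dy": 0.5, "dz": 0, "ax": 0, "ay": 0, "az": 0, "claw": 30},
  {"dx": -0.7, "dy": 0.5, "dz": 0, "ax": 0, "ay": 0, "az": 0, "claw": 30},
  {"dx": -0.7, "dy": 0.5, "dz": 0, "ax": 0, "ay": 0, "az": 0, "claw": 30},
  {"dx": -0.7, "dy": 0.5, "dz": 0.02, "ax": 0, "ay": 0, "az": 0.08, "claw": 30},
  {"dx": -0.7, "dy": 0.5, "dz": 0.04, "ax": 0, "ay": 0, "az": 0.18, "claw": 30},
  {"dx": -0.7, "dy": 0.5, "dz": 0.06, "ax": 0, "ay": 0, "az": 0.28, "claw": 30},
  {"dx": -0.7, "dy": 0.5, "dz": 0.08, "ax": 0, "ay": 0, "az": 0.38, "claw": 30},
], force=40)

```text
time: 21.2
eef_pos: [579.4, -219.8, 197.7]
eef_rot: [-2.778, -0.872, 0.755]
wrist_force: [0.0, 0.7, 1.9]
opening: 0.48
```

```bash
python3 -c "
from h import *
st(107,m1+[-.8,1.5,.5])"
```

```text
t 21.2 q [ 0.4   0.64 -0.23  1.3   0.25  1.73 -0.81] phi -0.615 open 41.0 
to target tool d [ 0.2  0.2 -0.3] r [-0.001  0.001  0.   ] F tool [-0.4 -1.  -1.7] M [ 0.27  0.1  -0.13] TCPdist 106.8
```

>>> play_rows([
  {"dx": 0, "dy": 0, "dz": 0.0, "ax": 0, "ay": 0, "az": 0.1, "claw": 30},
  {"dx": 0, "dy": 0, "dz": 0.05, "ax": 0, "ay": 0, "az": 0.2, "claw": 30},
  {"dx": 0, "dy": 0, "dz": 0.07, "ax": 0, "ay": 0, "az": 0.3, "claw": 30},
  {"dx": 0, "dy": 0, "dz": 0.09, "ax": 0, "ay": 0, "az": 0.4, "claw": 30},
])

```text
time: 21.53
eef_pos: [579.4, -219.7, 197.6]
eef_rot: [-2.988, -0.312, 0.805]
wrist_force: [-1.7, 0.2, 2.3]
opening: 0.479
```

```bash
python3 -c "
from h import *
st(107,m1+[-.8,1.5,.5])"
```

```text
t 21.53 q [ 0.35  0.63 -0.15  1.3   0.21  1.72 -1.18] phi -0.215 open 40.9 
to target tool d [ 0.3  0.1 -0.3] r [-0.     0.001  0.   ] F tool [-2.5 -0.7 -1.1] M [ 0.27 -0.01 -0.12] TCPdist 106.7
```

10.2 rad so far, still friction only. Continuing in small steps.

>>> play_rows([
  {"dx": 0, "dy": 0, "dz": 0.0, "ax": 0, "ay": 0, "az": 0.1, "claw": 30},
  {"dx": 0, "dy": 0, "dz": 0.05, "ax": 0, "ay": 0, "az": 0.2, "claw": 30},
  {"dx": 0, "dy": 0, "dz": 0.07, "ax": 0, "ay": 0, "az": 0.3, "claw": 30},
  {"dx": 0, "dy": 0, "dz": 0.09, "ax": 0, "ay": 0, "az": 0.4, "claw": 30},
])

```text
time: 21.87
eef_pos: [579.4, -219.7, 197.5]
eef_rot: [2.953, -0.284, -0.789]
wrist_force: [-2.0, 1.9, 2.9]
opening: 0.482
```

```bash
python3 -c "
from h import *
st(107,m1+[-.8,1.5,.5])"
```

```text
t 21.87 q [ 0.3   0.63 -0.07  1.31  0.18  1.72 -1.55] phi 0.185 open 41.1 
to target tool d [ 0.3  0.1 -0.4] r [-0.     0.001  0.   ] F tool [-3.5 -1.2 -1.6] M [ 0.3  -0.16 -0.12] TCPdist 106.6
```

>>> play_rows([
  {"dx": 0, "dy": 0, "dz": 0.0, "ax": 0, "ay": 0, "az": 0.1, "claw": 30},
  {"dx": 0, "dy": 0, "dz": 0.05, "ax": 0, "ay": 0, "az": 0.2, "claw": 30},
  {"dx": 0, "dy": 0, "dz": 0.07, "ax": 0, "ay": 0, "az": 0.3, "claw": 30},
  {"dx": 0, "dy": 0, "dz": 0.09, "ax": 0, "ay": 0, "az": 0.4, "claw": 30},
])

```text
time: 22.2
eef_pos: [579.9, -220.2, 197.1]
eef_rot: [2.754, -0.835, -0.725]
wrist_force: [0.2, -1.8, 0.9]
opening: 0.482
```

```bash
python3 -c "
from h import *
st(107,m1+[-.8,1.5,.5])"
```

```text
t 22.2 q [ 0.25  0.63  0.01  1.31  0.15  1.71 -1.92] phi 0.582 open 41.2 
to target tool d [-0.5 -0.1 -0.5] r [ 0.001 -0.002  0.   ] F tool [ 0.8  1.6 -0.8] M [ 0.    0.38 -1.16] TCPdist 106.6
```

The torque jumped to -1.16 N m at about 10.9 rad, which is the stop. One small confirming push follows.

>>> play_rows([
  {"dx": 0, "dy": 0, "dz": 0.0, "ax": 0, "ay": 0, "az": 0.08, "claw": 30},
  {"dx": 0, "dy": 0, "dz": 0, "ax": 0, "ay": 0, "az": 0.16, "claw": 30},
  {"dx": 0, "dy": 0, "dz": 0, "ax": 0, "ay": 0, "az": 0.16, "claw": 30},
])

```text
time: 22.45
eef_pos: [579.8, -220.1, 197.2]
eef_rot: [2.65, -1.038, -0.696]
wrist_force: [-0.5, -0.6, 1.9]
opening: 0.481
```

```bash
python3 -c "
from h import *
st(107,m1+[-.8,1.5,.5])"
```

```text
t 22.45 q [ 0.23  0.63  0.04  1.31  0.13  1.71 -2.07] phi 0.74 open 41.1 
to target tool d [-0.4 -0.1 -0.5] r [ 0.001 -0.001  0.   ] F tool [-0.6  1.4 -1.4] M [ 0.1   0.4  -0.96] TCPdist 106.5
```

Held torque stays at -0.96 N m, so the pads are slipping against the hard stop. I'm releasing and backing out along the axis.

>>> play_rows([
  {"dx": 0, "dy": 0, "dz": 0, "ax": 0, "ay": 0, "az": 0, "claw": 85},
  {"dx": 0, "dy": 0, "dz": 0, "ax": 0, "ay": 0, "az": 0, "claw": 85},
  {"dx": 0, "dy": 0, "dz": 0, "ax": 0, "ay": 0, "az": 0, "claw": 85},
  {"dx": 0, "dy": 0, "dz": 0, "ax": 0, "ay": 0, "az": 0, "claw": 85},
  {"dx": 0, "dy": 0, "dz": 0, "ax": 0, "ay": 0, "az": 0, "claw": 85},
  {"dx": 0, "dy": 0, "dz": -10, "ax": 0, "ay": 0, "az": 0, "claw": 85},
  {"dx": 0, "dy": 0, "dz": -25, "ax": 0, "ay": 0, "az": 0, "claw": 85},
  {"dx": 0, "dy": 0, "dz": -45, "ax": 0, "ay": 0, "az": 0, "claw": 85},
  {"dx": 0, "dy": 0, "dz": -65, "ax": 0, "ay": 0, "az": 0, "claw": 85},
  {"dx": 0, "dy": 0, "dz": -85, "ax": 0, "ay": 0, "az": 0, "claw": 85},
  {"dx": 0, "dy": 0, "dz": -95, "ax": 0, "ay": 0, "az": 0, "claw": 85},
  {"dx": 0, "dy": 0, "dz": -100, "ax": 0, "ay": 0, "az": 0, "claw": 85},
  {"dx": 0, "dy": 0, "dz": -100, "ax": 0, "ay": 0, "az": 0, "claw": 85},
  {"dx": 0, "dy": 0, "dz": -100, "ax": 0, "ay": 0, "az": 0, "claw": 85},
])

```text
time: 23.62
eef_pos: [629.4, -217.8, 283.5]
eef_rot: [2.65, -1.039, -0.698]
wrist_force: [0.2, -0.0, 0.1]
opening: 0.993
```

```bash
python3 - <<'E'
from h import *
import cv2
st(206)
for c in ["wrist","top"]:
  im=optics.grab_frame(c)[:,:,::-1]; cv2.imwrite(f"pics/end_{c}.png",im)
for t in ["spray_can","hook_spanner","collet_box"]: print(t,[np.round(x["location"]) for x in optics.landmark_of("top",t)][:1])
w=cv2.imread("pics/end_wrist.png")[130:270,200:350]
cv2.imwrite("pics/end_c.png",cv2.resize(w,None,fx=4,fy=4,interpolation=cv2.INTER_CUBIC))
E
```

```text
t 23.62 q [ 0.21  0.68  0.04  1.05  0.13  1.91 -2.06] phi 0.74 open 84.8 
to target tool d [1.5 0.4 0.1] r [0.    0.001 0.   ] F tool [ 0.1 -0.1 -0.1] M [ 0.34  0.38 -0.01] TCPdist 206.1
spray_can [array([ 516., -436.,    2.])]
hook_spanner [array([570., 452.,  -4.])]
collet_box [array([770.,  12.,  -1.])]
```

View pics/end_c.png

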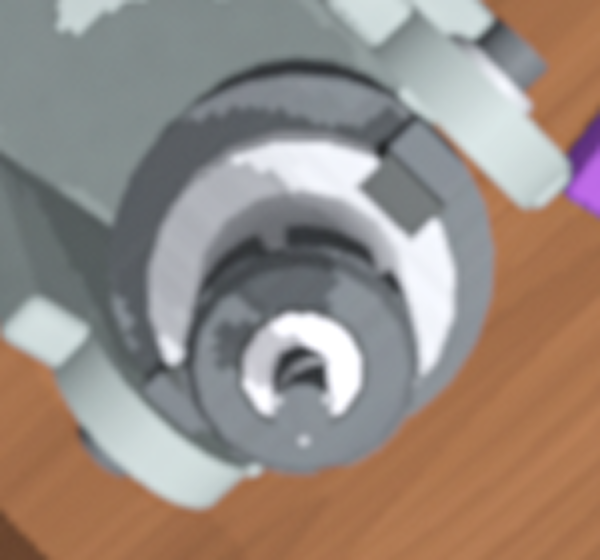

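The view shows the nut at crop (300,360) and the intact end mill tip at (303,425). The gripper is clear and the loose things have not moved. Handing in.

```bash
python3 -c "
from bench import ticket; print(ticket.close_job())"
```

```text
the job is handed in; nothing more can be done
None
```

I screwed the clamping nut on the grey fixture home in three grips, about 10.9 rad in total, then opened the gripper and backed out along the axis. I handed the job in at about 24 s.

- **Stop reached:** torque while turning held at about 0.12 N m (thread friction). It then jumped to 1.16 N m and stayed at 0.96 N m on a further push, which I take as the hard stop with the pads slipping. I had no direct reading of the nut angle.
- **End mill and gripper:** nothing in the readings or pictures suggests the end mill was touched, and it looked intact in the last picture. After I backed out, the gripper was clear and the wrist force was about 0.2 N.
- **Loose things:** the spray can, hook spanner and collet box were found within about 5 mm of their starting places, which is within the networks' accuracy.
- **Problems:** the first move call was refused because its first row lacked the turn fields; nothing moved and I resent it complete. My camera estimate of the axis was about 2 mm off from where the gripped nut lay, so I corrected the position at each regrip.

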